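# Pass a core tray over the spring-up stop gate

## Task

A tray of four sand cores waits on the slideway in front of a spring-up stop gate. With one fingertip press down the long rail beside the slideway and keep it down so that the gate stays open, and with the other fingertip push the tray by its back wall past the gate and right up to the end stop; then take the hand away so that the gate springs up behind the tray. Push and press only: nothing is gripped or lifted, the gate must not touch the tray, the cores stay standing in it untouched, and the other things on the bench are left alone.

Things in the scene. Friction and masses are not known exactly. Their poses are not given: they have to be found in the camera images.
- slideway: Steel slideway (chute) fixed on the bench, 460 mm long. Origin on the bench below the gate leaf, on the centre line; x = direction of travel, y towards the press rail (robot's side), z up. The tray slides on runners with tops at z = 0.095, between side guides at y = -0.059 and 0.059 (4 mm thick, tops at z = 0.115), x = -0.27 to 0.19. Between the runners a plate lies 1.5 mm lower, slotted for the leaf.
- stop_face (a point): Middle of the rubber face of the end stop, at x = 0.172, y = 0, z = 0.113 of the slideway; the tray's nose comes to rest on it. With the nose on it the tray's back is 42 mm past the middle of the gate leaf.
- gate (a joint): Angle (rad) of the hinged gate frame that carries leaf and press rail; axle along travel on the far side (y = -0.140, z = 0.072 of the slideway). 0 = sprung up, shut; grows as the rail is pressed; 0.219 = rail fully down on its stop, open. Springs return it to 0 when let go. Pressing the rail takes about 2 N at first, about 5 N at the bottom. The leaf is wholly below the runners from about 0.155 on.
- gate_leaf: Gate leaf: upright steel plate 6 mm thick along travel, 55 mm wide, standing 18 mm above the runners across the slideway's middle (x = 0, y = -0.022 to 0.033 of the slideway) when shut; it sinks through a slot when the rail is pressed. Origin at its foot, 41 mm below its top edge; axes like the slideway's when shut.
- press_rail: Long press rail on the gate: flat steel bar 380 x 36 x 6 mm beside the slideway, outside its near guide. Origin: middle of its top face, when shut at x = -0.080, y = 0.080, z = 0.155 of the slideway; x along the bar, 190 mm each way. It works pressed anywhere along it; a fingertip may slide along it. Fully down its top is at y = 0.093, z = 0.104 of the slideway, leaning 0.22 rad down to the outside.
- tray: Loose aluminium core tray on the runners, upstream of the gate: 130 mm long (x, along travel), 110 mm wide (y). Floor 4 mm thick; front and back walls 34 mm high, 4 mm thick, full width; side lips 16 mm high. Origin at the centre of its underside. With its cores it weighs 0.6 to 0.8 kg.
- tray_back (a point): Middle of the outer face of the tray's back wall, 17 mm above the tray's underside: the face to push on, towards the tray's +x.
- tray_nose (a point): Middle of the outer face of the tray's front wall, 17 mm above its underside; it starts 20 to 75 mm short of the gate leaf's middle.
- core0: Hardened sand core standing loose in one of the tray's four cells: turned shape, foot 44 mm across, waist 30 mm, 42 mm tall. Origin at the centre of its underside, 4 mm above the tray's; z up along the core.
- core1: Hardened sand core standing loose in one of the tray's four cells: turned shape, foot 44 mm across, waist 30 mm, 42 mm tall. Origin at the centre of its underside, 4 mm above the tray's; z up along the core.
- core2: Hardened sand core standing loose in one of the tray's four cells: turned shape, foot 44 mm across, waist 30 mm, 42 mm tall. Origin at the centre of its underside, 4 mm above the tray's; z up along the core.
- core3: Hardened sand core standing loose in one of the tray's four cells: turned shape, foot 44 mm across, waist 30 mm, 42 mm tall. Origin at the centre of its underside, 4 mm above the tray's; z up along the core.
- spare_core: Bystander: a fifth core of the same shape (44 mm foot, 42 mm tall) standing on the bench on the near side of the slideway. Origin at the centre of its underside. Leave alone.
- medallion_stand: Bystander: cast medallion on a stand, 110 mm across, 80 mm tall, standing beyond the end stop. Origin at centre of its underside. Leave alone.
- brush: Bystander: bench brush 170 mm long lying on the bench on the near side. Origin under its middle. Leave alone.
- rammer: Bystander: wooden hand rammer 180 mm long, 54 mm high, lying behind the upstream end of the slideway. Origin under its head. Leave alone.
Mind the look-alikes: they are no part of the job. What is shaped like the core2 but black, green or turquoise is not meant.

How it is judged:
By the outcome, as a careful person would: the job done as asked, in the order asked, and still so for the second after the job is handed in, with the robot touching nothing.
It also fails if it takes over 48 s, if anything falls off the work surface, if the arm or the gripper's body presses on something with over 40 N, if the wrist force passes 120 N, or if a joint passes its speed limit or range.

## Robot

A 6-joint arm with a two-finger parallel gripper is mounted at the origin on the work surface. World frame = base frame: x ahead of the robot, y to its left, z up, the work surface at z = 0. Lengths are in m, angles in rad, forces in N, time in s.
With the tool pointing down it reaches from about 0.2 to 0.875 m from the base axis. Payload 3.4 kg.
Tool frame: the origin (TCP) lies between the finger pads; the fingertips stand 8 mm ahead of it and the grasp point (between the pads) lies 11 mm behind it; z points along the fingers, y is the line along which they close (so a half turn about z gives the same grasp; the last joint's range is limited). The gripper opens to 94 mm and grips with 3 to 60 N. Pads are 16 mm wide; open, the fingers measure 119 mm over their backs; the gripper's body (75 mm by 177 mm) begins 78 mm behind the grasp point.
Start: joints at [1.055, 0.276, 1.505, -0, 1.361, -0.121], TCP at [0.221, 0.531, 0.213] pointing down, gripper open.
Joint ranges: [-2.89, 2.89], [-0.75, 2.08], [0.22, 2.7], [-1.18, 4.32], [0.11, 2.71], [-2.7, 2.7]. Speed limits (rad/s): [2.57, 2.57, 3.14, 3.14, 3.14, 3.14].

## Interface

Orientations are given as a rotation vector (axis times angle).
In Python, from cell import arm, kin, capture, camera_model gives the robot as it stands. Calls block until the motion is done:
- arm.move_pose(position, orientation): joint-space move of the TCP to a pose.
- arm.move_linear(position, vel=0.15, rotation=None, force_limit=None): straight line of the TCP; rotation=None keeps the orientation; vel is the mean speed in m/s. With force_limit (N) it stops when the force on the tool has changed by that much, and returns True; else False.
- arm.movej(angles): joint-space move.
- arm.command_gripper(opening, squeeze=None): finger opening in m; squeeze is the grip in N (None keeps the last); returns when the fingers have stopped.
- arm.pause(seconds).
- kin.inverse_kinematics(position, orientation): joint angles nearest the present ones, or None.
- arm.get_state(): the state.
- capture(name): name is "scene" or "top"; returns the picture (400x640x3 uint8, blue, green, red); there is no depth.
- camera_model(name): a dict with "fx", "fy", "cx", "cy" (pixels), "R" (3x3) and "t" (3): a world point X has camera coordinates R X + t. Camera axes: x right, y down, z forward; pixel columns grow to the right and rows downward; lengths in m; the calibration is good to about 2 mm. A picture is of the moment at which its call begins. camera_model takes no time and is no camera call.
A pose or a line that the arm cannot do raises arm.PlanningError and nothing moves.
- arm.finish_job(): hands the job in; it is judged then, once.
The state is a dict: "t": time; "q": joint angles; "qvel": joint speeds; "joint_torque": joint torques, N m; "tcp_pos": TCP position; "tcp_rot": TCP orientation; "ft_force": force on the tool from outside, world axes, zero at the start; "torque": the same for the moment, N m; "width": finger opening in m; "grasp_force": force on a finger pad.
Only numpy, scipy, OpenCV 4.12 (cv2) and the standard library are available. Lean on these libraries where they do the work, as an engineer would, in place of code of your own. Each camera call takes 0.05 s, during which the arm holds its last target. There are 200 camera calls.

## Working session

There is one attempt and no reset: what is moved stays moved. The work goes in short steps, each a Python script; the robot and the scene stay as the last script left them, time stands still between calls to the robot, and variables do not carry over. Pictures are saved under pics/ and viewed, at most 10 in all, crops included, and the job is handed in when it is done.

```bash
ls; mkdir -p pics
python3 - <<'E'
from cell import arm,kin,capture,camera_model
import cv2
for n in("scene","top"):
    im=capture(n); cv2.imwrite(f"pics/{n}0.png",im)
    m=camera_model(n); print(n,m)
s=arm.get_state();print(s['t'],s['tcp_pos'],s['tcp_rot'],s['width'])
E
```

```text
pics
scene {'fx': 381.6755148104928, 'fy': 381.6755148104928, 'cx': 314.7302784554952, 'cy': 195.81376727921065, 'R': array([[ 0.91065976,  0.41294826, -0.01313547],
       [ 0.28046525, -0.64121988, -0.71426628],
       [-0.30337774,  0.64676951, -0.69975078]]), 't': array([-0.52592776, -0.07705127,  1.16433007])}
top {'fx': 507.4559883680594, 'fy': 507.4559883680594, 'cx': 321.0650985093168, 'cy': 205.40071859793625, 'R': array([[ 0.00431811, -0.99997676, -0.00527647],
       [-0.98367128, -0.00329821, -0.17994427],
       [ 0.17992269,  0.00596733, -0.98366265]]), 't': array([-0.01809255,  0.58459321,  1.17397855])}
0.1 [0.22090778 0.53030921 0.21272676] [-6.16047056e-01 -3.08007765e+00  2.44291954e-03] 0.09367872643498029
```

View pics/scene0.png

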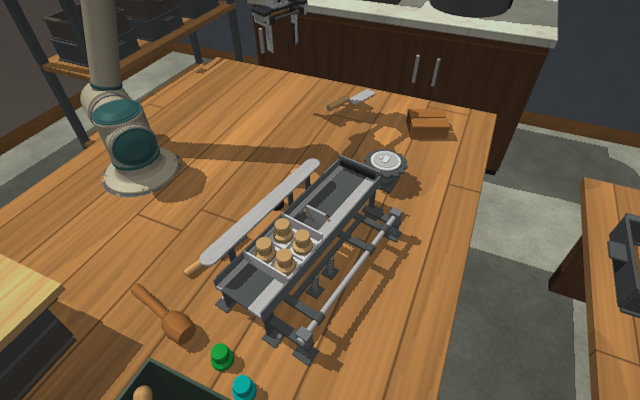

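View pics/top0.png

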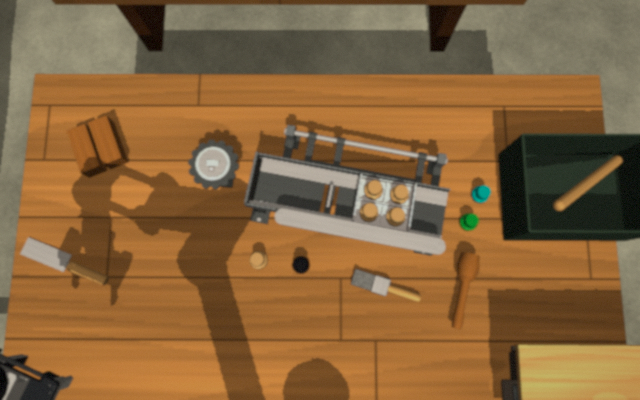

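The top view shows the slideway from about (250,180) to (445,215), with travel to the left. The tray is at about (385,200), the rail at (275,215)–(445,245), and the spare core, black look-alike and brush are on the near side. I'll enlarge it.

Run:
```python
import cv2
im=cv2.imread("pics/top0.png")[120:260,240:455]
cv2.imwrite("pics/c1.png",cv2.resize(im,None,fx=3.7,fy=3.7,interpolation=cv2.INTER_CUBIC))
im=cv2.imread("pics/scene0.png")[145:345,180:410]
cv2.imwrite("pics/c2.png",cv2.resize(im,None,fx=3,fy=3,interpolation=cv2.INTER_CUBIC))
```

```text
(no output)
```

View pics/c1.png

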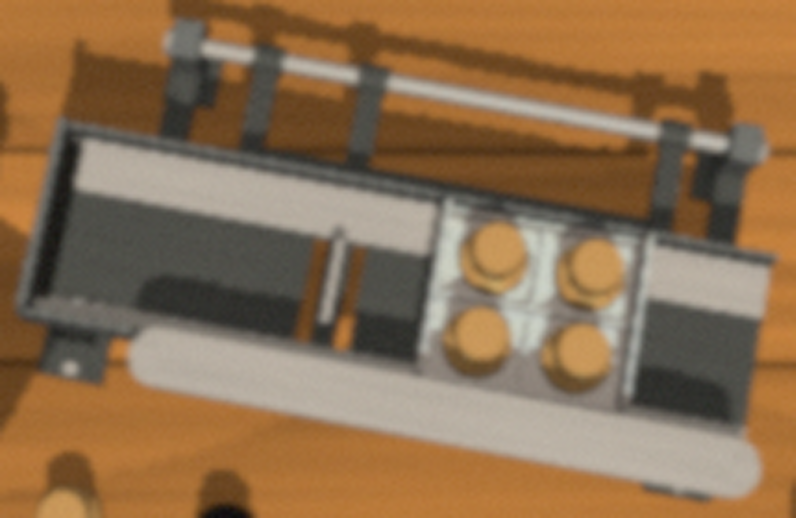

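View pics/c2.png

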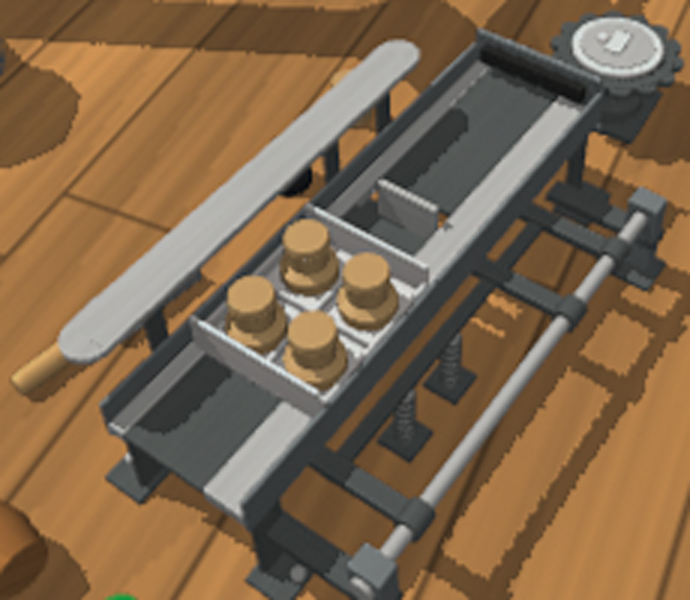

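c1: rail tips are at (128,352) and (761,472), the leaf top runs (338,232)–(328,322), and the tray back wall top runs (655,235)–(627,408). c2 shows the same features from the side. All four cores in the tray are sand-coloured. The green, turquoise and black ones are on the bench and not wanted. Next I fit the pose.

```bash
cat > fit.py <<'E'
from cell import camera_model
import numpy as np
from scipy.optimize import least_squares
M={n:camera_model(n) for n in("top","scene")}
def proj(n,X):
    m=M[n]; c=m['R']@X+m['t']; return np.array([m['fx']*c[0]/c[2]+m['cx'],m['fy']*c[1]/c[2]+m['cy']])
def W(p,l):
    c,s=np.cos(p[2]),np.sin(p[2]); return np.array([p[0]+c*l[0]-s*l[1],p[1]+s*l[0]+c*l[1],l[2]])
crop={'top':(3.7,240,120),'scene':(3,180,145)}
O=[('top',128,352,(.11,.08,.155)),('top',761,472,(-.27,.08,.155)),('top',338,232,(0,-.022,.113)),('top',328,322,(0,.033,.113)),
('top',773,257,(-.27,-.061,.115)),('scene',415,50,(.11,.08,.155)),('scene',65,350,(-.27,.08,.155)),('scene',381,184,(0,.033,.113)),
('scene',438,214,(0,-.022,.113)),('scene',107,405,(-.27,.061,.115)),('scene',247,503,(-.27,-.061,.115))]
T=[('top',655,235,-.055),('top',627,408,.055),('scene',195,322,.055),('scene',322,405,-.055)]
N=[('top',440,197,-.055),('scene',310,208,.055),('scene',428,272,-.055)]
def px(n,u,v): k,a,b=crop[n]; return np.array([u/k+a,v/k+b])
def res(p):
    r=[proj(n,W(p,l))-px(n,u,v) for n,u,v,l in O]
    r+=[proj(n,W(p,(p[3],y,.129)))-px(n,u,v) for n,u,v,y in T]
    r+=[proj(n,W(p,(p[3]+.13,y,.129)))-px(n,u,v) for n,u,v,y in N]
    return np.ravel(r)
def fit(): return least_squares(res,[.55,0,1.5,-.17],loss='soft_l1')
E
python3 - <<'E'
from fit import *
f=fit();print(f.x,np.round(f.fun.reshape(-1,2),1).tolist())
p=f.x
# spare core, black, brush top px
from cell import kin
E
```

```text
[ 0.60525793 -0.03648333  1.38217204 -0.19205007] [[-0.2, -1.6], [-0.7, -1.1], [0.3, 0.1], [-1.5, -1.2], [1.0, -1.2], [-1.1, -2.1], [1.2, 2.3], [-0.1, -1.0], [0.5, -1.2], [-1.6, 0.6], [-0.9, 0.7], [0.2, -0.4], [-0.0, -0.2], [-2.4, -1.1], [-2.4, -2.6], [2.2, -0.7], [-0.9, -1.5], [0.4, -1.3]]
```

Residuals are 1–2 px, about 2–3 mm, which is good enough. The plan is tool down with the finger line along slideway y. The rail finger goes at y≈0.090 and the pushing finger at y≈-0.016.

```bash
cat > h.py <<'E'
from fit import *
from cell import arm,kin,capture
from scipy.spatial.transform import Rotation as Ro
p=fit().x; Y0=.037; TIP=.008
def pos(x,ztip): return W(p,(x,Y0,ztip+TIP))
def rot(sgn):
    c,s=np.cos(p[2]),np.sin(p[2]); y=sgn*np.array([-s,c,0]); z=np.array([0,0,-1.]); return Ro.from_matrix(np.c_[np.cross(y,z),y,z]).as_rotvec()
def rep(m=''):
    s=arm.get_state(); d=s['tcp_pos']-np.array([p[0],p[1],0]); c,n=np.cos(p[2]),np.sin(p[2])
    print(m,'t%.2f'%s['t'],'local',np.round([c*d[0]+n*d[1],-n*d[0]+c*d[1],d[2]-TIP],4),'F',np.round(Ro.from_euler('z',-p[2]).apply(s['ft_force']),1),'w%.4f'%s['width'])
E
python3 - <<'E'
from h import *
q0=arm.get_state()['q']
best=None
for s in(1,-1):
    qs=[kin.inverse_kinematics(pos(x,z),rot(s)) for x,z in((-.218,.21),(-.218,.109),(.04,.109))]
    print(s,[None if q is None else np.round(q,2) for q in qs])
    if qs[0] is not None and (best is None or np.abs(np.array(qs[0])-q0).max()<best[0]): best=(np.abs(np.array(qs[0])-q0).max(),s)
s=best[1];print(s)
arm.move_pose(pos(-.218,.21),rot(s)); rep()
arm.move_linear(pos(-.218,.17),vel=.1); rep()
for n in("top","scene"): cv=capture(n); import cv2; cv2.imwrite(f"pics/a_{n}.png",cv)
a=cv2.imread("pics/a_top.png")[130:270,300:500];b=cv2.imread("pics/a_scene.png")[145:345,160:410]
k=lambda i:cv2.resize(i,(400,600) if 0 else (int(i.shape[1]*2.8*100/140*1.0) ,int(i.shape[0]*2.8*100/140)))
a=cv2.resize(a,(400,280));b=cv2.resize(b,(400,320));cv2.imwrite("pics/a.png",np.vstack([a,b]))
E
```

```text
1 [None, None, None]
-1 [array([-0.55,  0.28,  1.48, -0.  ,  1.38, -0.36]), array([-0.55,  0.35,  1.64, -0.  ,  1.15, -0.36]), array([-0.1 ,  0.35,  1.65, -0.  ,  1.14,  0.08])]
-1
 t3.02 local [-0.2171  0.0369  0.21  ] F [ 0.7 -0.5  0.7] w0.0939
 t3.58 local [-0.2178  0.0368  0.1701] F [ 0.8 -0.7  0.2] w0.0938
```

View pics/a.png

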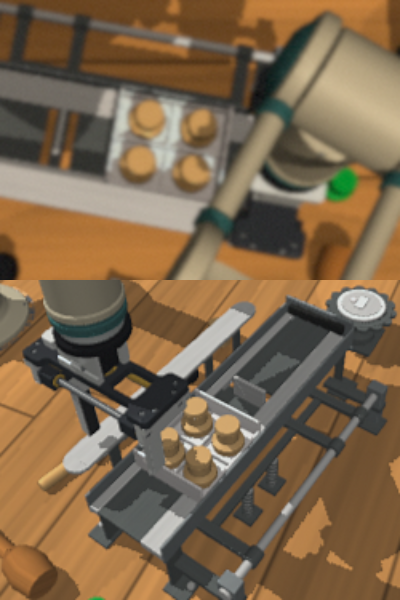

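The hand is over the upstream end, with the rail finger above the rail. The pushing finger is at about (150,465) in the composite, behind the back wall. I back off another 7 mm for safety, press, and look at the gate.

Run:
```python
from h import *
import cv2
arm.move_linear(pos(-.225,.165),vel=.06)
print(arm.move_linear(pos(-.225,.109),vel=.05,force_limit=25)); rep('down')
cv2.imwrite("pics/b_scene.png",capture("scene"))
b=cv2.imread("pics/b_scene.png")[160:330,180:410];cv2.imwrite("pics/b.png",cv2.resize(b,None,fx=3,fy=3,interpolation=cv2.INTER_CUBIC))
```

```text
False
down t5.23 local [-0.2246  0.0405  0.1078] F [-0.1  8.2  5.7] w0.0940
```

View pics/b.png

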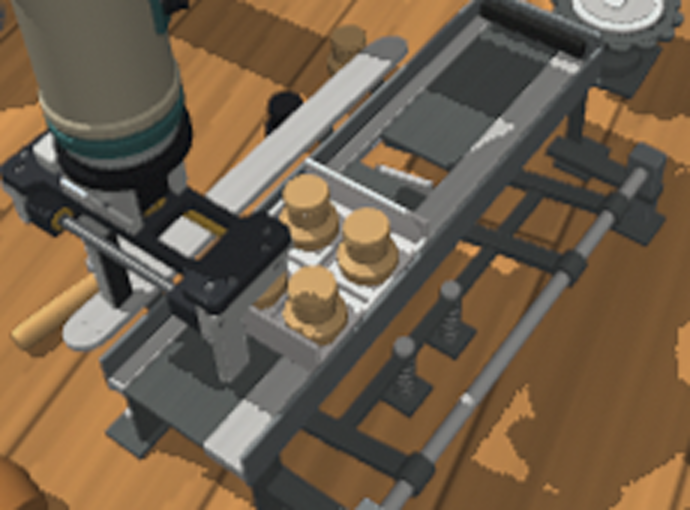

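The leaf has dropped into its slot: its top edge is now at about (380,168)–(432,185). I check that against the projected geometry, then push the first stretch and stop short of the gate.

Run:
```python
from h import *
for a in (0,.155,.209):
    f=lambda y,z:(0,-.14+(y+.14)*np.cos(a)+(z-.072)*np.sin(a),.072+(z-.072)*np.cos(a)-(y+.14)*np.sin(a))
    print(a,[np.round((proj('scene',W(p,f(y,.113)))-[180,160])*3) for y in(.033,-.022)])
arm.move_linear(pos(-.175,.108),vel=.04); rep()
```

```text
0 [array([381., 136.]), array([439., 166.])]
0.155 [array([377., 158.]), array([434., 179.])]
0.209 [array([377., 166.]), array([433., 185.])]
 t6.68 local [-0.1789  0.0346  0.1088] F [-8.   1.2  5.5] w0.0937
```

The leaf matches a gate angle of about 0.21, so the gate is open. I continue the push.

Run:
```python
from h import *
for x in (-.08,.012):
    arm.move_linear(pos(x,.108),vel=.05); rep()
print(arm.move_linear(pos(.056,.108),vel=.025,force_limit=9)); rep('end')
import cv2
cv2.imwrite("pics/d_scene.png",capture("scene"))
b=cv2.imread("pics/d_scene.png")[130:300,200:430];cv2.imwrite("pics/d.png",cv2.resize(b,None,fx=3,fy=3,interpolation=cv2.INTER_CUBIC))
```

```text
t8.73 local [-0.0836  0.0346  0.1088] F [-8.5  1.2  6.1] w0.0943
 t10.72 local [0.0085 0.0346 0.1088] F [-9.2  0.9  6.5] w0.0941
True
end t11.75 local [0.0303 0.0347 0.109 ] F [-1.3 -1.7  3.3] w0.0941
```

View pics/d.png

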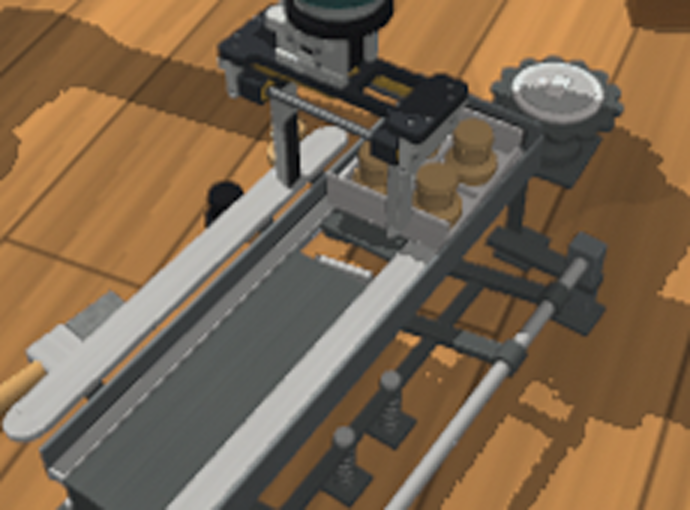

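The tray is past the gate and near the end stop. The force is now only -1.3 N, so I push again more firmly to confirm that it is seated.

Run:
```python
from h import *
for x in np.arange(.032,.047,.002):
    r=arm.move_linear(pos(x,.108),vel=.015,force_limit=26); rep(str((round(x,3),r)))
    if r: break
```

```text
(np.float64(0.032), False) t12.10 local [0.0303 0.0347 0.1088] F [-5.8 -1.2  6.2] w0.0943
(np.float64(0.034), False) t12.38 local [0.0304 0.0348 0.1089] F [-9.9 -1.4  6.9] w0.0942
(np.float64(0.036), False) t12.67 local [0.0305 0.0348 0.1089] F [-14.2  -1.2   6.7] w0.0939
(np.float64(0.038), False) t12.95 local [0.0306 0.0348 0.109 ] F [-18.2  -0.3   6.6] w0.0938
(np.float64(0.04), False) t13.23 local [0.0307 0.0348 0.109 ] F [-22.5  -0.5   7.3] w0.0938
(np.float64(0.042), False) t13.52 local [0.0309 0.035  0.1091] F [-26.8  -0.6   9.1] w0.0940
(np.float64(0.044), False) t13.80 local [0.0311 0.0352 0.1091] F [-31.7   0.6   9.8] w0.0941
(np.float64(0.046), False) t14.08 local [0.0312 0.0354 0.1092] F [-35.6   0.7   9.9] w0.0940
```

It is hard against the stop: the force rises with no motion. I back off gently, lift, and look.

Run:
```python
from h import *
arm.move_linear(pos(.034,.108),vel=.015); arm.move_linear(pos(.0235,.108),vel=.02); rep('back')
arm.move_linear(pos(.0235,.20),vel=.06); rep('up')
arm.move_linear(pos(.0235,.30),vel=.12)
arm.move_linear(pos(.0235,.30)+np.array([-.28,0,0]),vel=.2);rep('away')
import cv2
cv2.imwrite("pics/e_scene.png",capture("scene"));cv2.imwrite("pics/e_top.png",capture("top"))
a=cv2.imread("pics/e_top.png")[110:280,235:465];b=cv2.imread("pics/e_scene.png")[130:300,220:420]
cv2.imwrite("pics/e.png",np.vstack([cv2.resize(a,(400,296)),cv2.resize(b,(400,304))]) if 0 else np.hstack([cv2.resize(a,(400,296)),cv2.resize(b,(400,340))[:296]]))
```

```text
back t15.71 local [0.0255 0.0365 0.1082] F [4.3 0.9 4.6] w0.0936
up t17.39 local [0.0235 0.0373 0.1996] F [0.4 0.3 1.5] w0.0940
away t19.93 local [-0.029   0.3112  0.2999] F [-0.6  0.5  0.2] w0.0938
```

View pics/e.png

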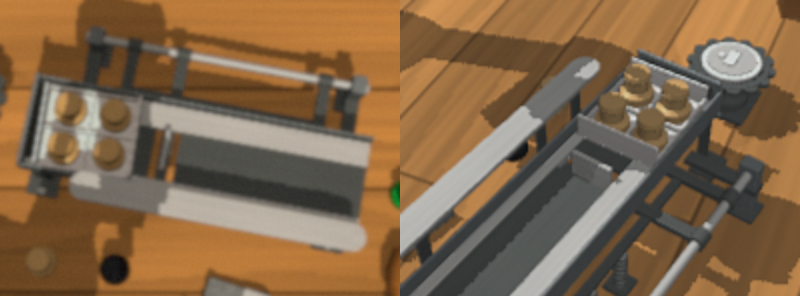

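The tray is at the end stop and all four cores are standing. The gate leaf is up behind the tray, at (165,150) in the left half, and the bystanders are where they were.

```bash
python3 -c "
from cell import arm
print(arm.finish_job())"
```

```text
the job is handed in; nothing more can be done
None
```

The job is handed in: the tray was pushed up to the end stop with its four cores standing, the gate sprang up behind it, and the bystanders were left alone (about 20 s of the 48 s used).

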